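# Free the sample spinner's rotor and turn it by fingertip

## Task

Check that the rotor of the little round sample spinner turns freely: first draw its steel transit latch fully outward, then lay a fingertip on the smooth metal disc and drag it round anticlockwise (seen from above) through at least one full turn. The spindle bearing is delicate, so never put more than 15 N on the disc; keep the pressure light and even all the way round. Leave the latch out, the disc at rest and the things in the plastic tiers undisturbed.

Things in the scene. Friction and masses are not known exactly. Their poses are not given: they have to be found in the camera images.
- well_rim (a point): Centre of the round mouth of the sample spinner, a fixed squat white drum 190 mm across and 80 mm high on the ledge; this point is on its axis, level with the rim, 80 mm above the ledge. Its +x axis points across the drum away from the latch, z is up. The well inside is 166 mm across. In it lies the rotor, a flat smooth aluminium disc 156 mm across; its face is bare.
- spinner: The same drum; origin at the centre of its underside, axes as above. The middle of the disc's face lies 9 to 23 mm below the rim and the face leans up to 4 degrees in any direction: both differ each time and are not reported, so it must be found and followed by feel. The disc is on a rubber mount: pressed, it sinks about 1 mm per 10 N.
- rotor (a joint): Angle turned by the disc in rad: about 0 at the start, growing anticlockwise seen from above, not wrapped (a full turn reads 6.28). It turns about its middle against a drag of about 0.1 N m and stops when let go; a fingertip pressed on its face with 5 to 11 N, 45 to 55 mm from the middle, carries it round with some slip. The latch locks it while in.
- latch_grip (a point): Grip centre of the transit latch: an upright steel tab 14 mm wide (tangentially), 12 mm thick (radially), standing over the drum's rim on the drum's -x side, 91 mm from its axis when in; its foot is 4 mm, its top 38 mm and this point 25 mm above the rim. Axes as the drum's: it slides outward along -x and its sides face +y and -y. Nothing else stands near it.
- latch (a joint): Travel of the transit latch in m: 0 is in (a tongue under the disc's edge locks the disc), 0.016 is fully out (end stop). It slides with about 3 N of friction and stays where it is left. A dark 8 mm dot at the end of one of the disc's flush dark radial lines lies opposite the latch at the start and shows how far the disc has turned.
- tiers: Fixed stack of three translucent grey plastic trays, 190 mm (x) by 210 mm (y), 230 mm high, on the ledge to the right of the spinner; origin at the centre of its underside. Steel tweezers and a nail clipper lie in the top tray.
- jar: Bystander: closed brown glass jar, 52 mm across, 65 mm high, in the middle tray; origin at the centre of its underside. Leave it alone.
- thermometer: Bystander: yellow plastic ear thermometer, about 120 mm long, in the bottom tray; origin on its underside. Leave it alone.
- tin: Bystander: round aluminium ointment tin, 62 mm across, 22 mm high, in the bottom tray; origin at the centre of its underside. Leave it alone.

How it is judged:
On the way, in this order (a step that is already met when the one before it is completed fails the run):
1. the latch is drawn out (13 mm or more) with the disc not yet turned (value of joint latch above 0.013 m and value of joint rotor below 0.5 rad), for 0.2 s.
2. the disc has been turned one full turn anticlockwise (value of joint rotor above 6.2 rad), for 0.1 s.
At the end, for the whole second after the job is handed in: The latch is at least 13 mm out, the disc stands at least one full turn (6.2 rad) anticlockwise from its start, at rest and untouched (value of joint rotor above 6.2 rad and value of joint latch above 0.013 m and velocity of joint rotor between -0.05 and 0.05 rad/s and contact force between the arm and rotor below 0.1 N).
It fails at once if more than 15 N on the disc (contact force between any of the fingers, the arm and rotor above 15 N).
It fails at once if a thing in the tiers moved by more than 20 mm (distance of any of jar, thermometer, tin from where it was at the start of the episode above 0.02 m).
It also fails if it takes over 69 s, if anything falls off the work surface, if the arm or the gripper's body presses on something with over 40 N, if the wrist force passes 120 N, or if a joint passes its speed limit or range.

## Robot

A 6-joint arm with a two-finger parallel gripper is mounted at the origin on the work surface. World frame = base frame: x ahead of the robot, y to its left, z up, the work surface at z = 0. Lengths are in m, angles in rad, forces in N, time in s.
With the tool pointing down it reaches from about 0.275 to 0.975 m from the base axis. Payload 8.4 kg.
Tool frame: the origin (TCP) lies at the very end of the fingers, on their centre line; the grasp point (between the pads) lies 19 mm behind it; z points along the fingers, y is the direction in which the jaws open and shut (so a half turn about z gives the same grasp; the last joint's range is limited). The gripper opens to 92 mm and grips with 3 to 60 N. Pads are 20 mm wide; open, the fingers measure 128 mm over their backs; the gripper's body (75 mm by 189 mm) begins 69 mm behind the grasp point.
Start: joints at [-0.002, 0.353, 1.633, -0, 1.155, -0.002], TCP at [0.625, -0, 0.215] pointing down, gripper open.
Joint ranges: [-2.63, 2.63], [-0.92, 2.1], [0.06, 2.66], [-1.3, 4.44], [0, 2.69], [-3.02, 3.02]. Speed limits (rad/s): [2.22, 2.22, 2.79, 3.14, 3.14, 3.14].

## Interface

Orientations are given as a unit quaternion [w, x, y, z].
In Python, from bench import r, capture, job gives the robot as it stands. The module is installed in compiled form; this text tells all that it offers.
- The arm moves only by the tool send_rows, never from a script. Its argument "commands" is a list of rows, each a list of 7 numbers: the shift along the tool's x, y, z in cm, then the turn, a rotation vector about the tool's x, y, z in rad, then the finger opening in cm, from 0 to 9.19. In form: [[tx, ty, tz, rx, ry, rz, hand], ...]. A call has 1 to 8 rows; each row shifts and turns the commanded pose from where the row before left it, along the tool's axes as they then stand; what a row does not reach is not made up. A row lasts 1/12 s, in which the tool goes at most 41.7 mm and 7.16 degrees, less where a joint would pass 70% of its speed; a pose out of reach is approached as far as the arm can. A call with a gripper value outside its range is refused whole. The fingers move at their own pace and stop on an object; the grip force is fixed at half the most. Time passes only in rows, so rows that do not move let the fingers close. It gives the time, the measured TCP pose, the force and the opening at its end, in the units of the state.
- r.get_obs(): the state, without advancing time (a new reading comes with each control period).
- capture(name): name is "scene" or "side" or "wrist"; returns a dict with "frame" (420x560x3 uint8, red, green, blue), "depth" (420x560 float32, m along the optical axis (not along the pixel's ray), 0 where there is no reading), "camera_matrix" (3x3 intrinsics, pixels), "dist_coeffs" ([k1, k2, p1, p2, k3] as OpenCV has them; the pictures are not rectified), "R" (3x3) and "t" (3): a world point X has camera coordinates R X + t; the wrist camera has in their place "tool_from_camera" (4x4, takes a point from camera to tool coordinates, whose origin is the TCP and whose axes are the flange's). Camera axes: x right, y down, z forward; pixel columns grow to the right and rows downward; lengths in m; the calibration is good to about 2 mm. A picture is of the moment at which its call begins: read the wrist's pose just before it.
- job.job_done(): hands the job in, once; it reports no verdict.
The state is a dict: "time_s": time; "q": joint angles; "qd": joint speeds; "joint_torque": joint torques, N m; "tcp_pos": TCP position; "tcp_rot": TCP orientation; "contact_force": force on the tool from outside, world axes, zero at the start; "wrist_torque": the same for the moment, N m; "finger_gap": finger opening in m.
Only numpy, scipy, OpenCV 4.12 (cv2) and the standard library are available. Lean on these libraries where they do the work, as an engineer would, in place of code of your own. Each camera call takes 0.05 s, during which the arm holds its last target.

## Working session

There is one attempt and no reset: what is moved stays moved. The work goes in short steps, Python scripts to look and compute and a tool call to move; the robot and the scene stay as the last step left them, time stands still between calls to the robot, and variables do not carry over. Pictures are saved under pics/ and viewed, and the job is handed in when it is done.

Besides the shell and the picture viewer there is one more tool, called after "Emit:" as name(argument=value, ...) on one line, values as JSON. send_rows: Moves the arm, as the interface text tells. Its arguments: {"type":"object","properties":{"commands":{"type":"array","items":{"type":"array","items":{"type":"number"}}}},"required":["commands"]}

```bash
mkdir -p pics; cat > h.py <<'E'
import numpy as np, cv2
from bench import r, capture, job
from scipy.spatial.transform import Rotation as Rn
def save(n,f): cv2.imwrite(f'pics/{n}.png',cv2.cvtColor(f,cv2.COLOR_RGB2BGR))
def pts(c):
    h,w=c['depth'].shape; K=np.array(c['camera_matrix']); 
    u,v=np.meshgrid(np.arange(w),np.arange(h))
    n=cv2.undistortPoints(np.stack([u,v],-1).reshape(-1,1,2).astype(np.float64),K,np.array(c['dist_coeffs'])).reshape(h,w,2)
    d=c['depth'].astype(float)
    P=np.dstack([n[...,0]*d,n[...,1]*d,d])
    return P,n
def world(c,P): return (P-np.array(c['t']))@np.array(c['R'])
E
python3 - <<'E'
from h import *
o=r.get_obs(); print({k:np.round(v,3) for k,v in o.items()})
for n in ['scene','side','wrist']:
    c=capture(n); save(n+'0',c['frame']); np.savez(n+'0.npz',**c)
    print(n,np.round(c['camera_matrix'],1).tolist(),c.get('R'),c.get('t'),c.get('tool_from_camera'))
E
```

```text
{'time_s': np.float64(0.0), 'q': array([-0.002,  0.354,  1.634, -0.   ,  1.155, -0.002]), 'qd': array([ 0.   , -0.001, -0.001, -0.   , -0.   , -0.001]), 'joint_torque': array([-2.0000e-03, -5.9385e+01, -3.3422e+01,  6.9000e-02,  2.3000e-02,
       -0.0000e+00]), 'tcp_pos': array([ 0.624, -0.   ,  0.214]), 'tcp_rot': array([-0.   ,  0.707,  0.707, -0.   ]), 'contact_force': array([0.5  , 0.456, 0.472]), 'wrist_torque': array([0.005, 0.011, 0.016]), 'finger_gap': np.float64(0.092)}
scene [[380.1, 0.0, 279.7], [0.0, 380.1, 206.3], [0.0, 0.0, 1.0]] [[-0.25515777  0.96679515  0.01420042]
 [ 0.77312492  0.21281999 -0.59748264]
 [-0.58066545 -0.14147364 -0.8017561 ]] [ 0.27542821 -0.37117629  1.24939549] None
side [[395.9, 0.0, 280.9], [0.0, 395.9, 205.7], [0.0, 0.0, 1.0]] [[-0.26884752 -0.96308972 -0.01338646]
 [-0.71223214  0.20813825 -0.6703759 ]
 [ 0.64841837 -0.17069463 -0.74190091]] [0.0015205 0.5112728 0.4101808] None
wrist [[323.6, 0.0, 278.6], [0.0, 323.6, 208.6], [0.0, 0.0, 1.0]] None None [[-1.63735708e-04 -9.63842212e-01 -2.66473570e-01  7.60648348e-02]
 [ 9.99999965e-01 -2.12671014e-04  1.54783074e-04  3.11136846e-04]
 [-2.05857665e-04 -2.66473536e-01  9.63842213e-01 -1.69364456e-01]
 [ 0.00000000e+00  0.00000000e+00  0.00000000e+00  1.00000000e+00]]
```

View pics/scene0.png

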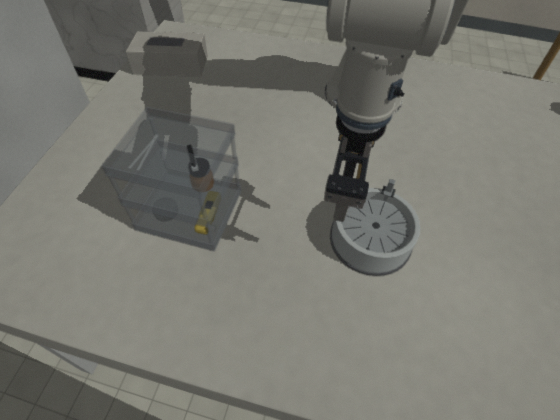

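View pics/side0.png

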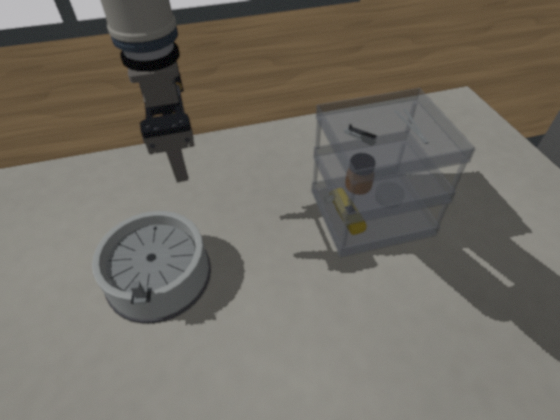

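View pics/wrist0.png

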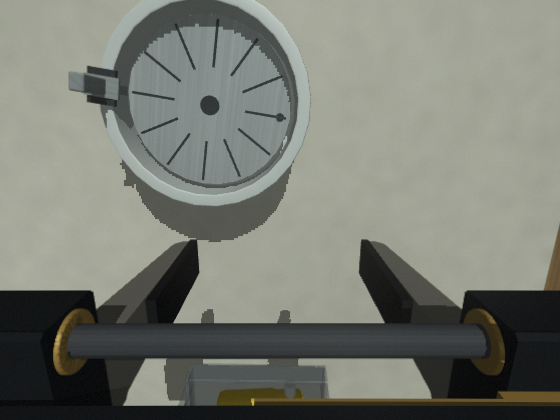

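The scene, side and wrist views all show the drum, with the tiers well away from it. In the wrist view the disc centre is at about (210,105), the latch at (95,87) and the dot at (280,118). Next I'll measure from depth.

```bash
cat >> h.py <<'E'
def wristworld(c,o,P):
    T=np.array(c['tool_from_camera']); w,x,y,z=o['tcp_rot']
    R=Rn.from_quat([x,y,z,w]).as_matrix()
    return (P@T[:3,:3].T+T[:3,3])@R.T+o['tcp_pos']
def circ(p):
    A=np.c_[2*p,np.ones(len(p))]; s=np.linalg.lstsq(A,(p**2).sum(1),rcond=None)[0]
    return s[:2],np.sqrt(s[2]+s[:2]@s[:2])
E
python3 - <<'E'
from h import *
o=r.get_obs()
for n in ['wrist','scene','side']:
    c=dict(np.load(n+'0.npz')); P,_=pts(c)
    W=wristworld(c,o,P) if n=='wrist' else world(c,P)
    ok=c['depth']>0
    z=W[...,2]
    print(n,'valid',ok.mean(),'table z',np.median(z[ok&(abs(z)<.05)]))
    if n=='wrist':
        c0=W[105,210]; print('disc mid',c0,'latch',W[87,85],'dot',W[118,280])
        g=c0
    near=ok&(np.hypot(W[...,0]-g[0],W[...,1]-g[1])<.13)
    print(np.histogram(z[near],bins=np.arange(-.01,.14,.005)))
    m=near&(abs(z-.08)<.004)
    p=W[m][:,:2]
    for k in range(6):
        cc,R=circ(p); d=np.hypot(*(p-cc).T); p=p[abs(d-R)<.008]
    print('rim c',cc,R,len(p), 'z',np.median(z[m]))
    m=near&(z>.09)&(z<.125)
    # latch: nearest
    q=W[m]; q=q[np.hypot(q[:,0]-cc[0],q[:,1]-cc[1])<.115]
    if len(q): print('latch',np.median(q,0),q.min(0),q.max(0),len(q))
    rr=np.hypot(W[...,0]-cc[0],W[...,1]-cc[1])
    m=ok&(rr<.068)&(z<.076)&(z>.045)
    q=W[m]; A=np.c_[q[:,:2]-cc,np.ones(len(q))]; s=np.linalg.lstsq(A,q[:,2],rcond=None)[0]
    e=q[:,2]-A@s; k=abs(e)<.004; s=np.linalg.lstsq(A[k],q[k][:,2],rcond=None)[0]
    print('disc plane',s,'rms',e.std(),len(q))
E
```

```text
wrist valid 0.9960459183673469 table z -0.0005664168178411144
disc mid [0.55943386 0.08898258 0.05943323] latch [0.47410593 0.10002244 0.11469328] dot [0.62620602 0.07706012 0.05889846]
(array([    0,  5281,  1508,     0,     0,     0,     0,     0,   438,
         415,   321,   600,  1925, 16655,  5289,   816,   793,  6505,
        1670,   254,    59,    63,    57,    59,    70,   336,     0,
           0,     0,     0]), array([-0.01 , -0.005,  0.   ,  0.005,  0.01 ,  0.015,  0.02 ,  0.025,
        0.03 ,  0.035,  0.04 ,  0.045,  0.05 ,  0.055,  0.06 ,  0.065,
        0.07 ,  0.075,  0.08 ,  0.085,  0.09 ,  0.095,  0.1  ,  0.105,
        0.11 ,  0.115,  0.12 ,  0.125,  0.13 ,  0.135,  0.14 ]))
rim c [0.55908623 0.08840377] 0.08781373316635806 7641 z 0.07924414082502185
latch [0.47400857 0.10333494 0.11562021] [0.46191165 0.09614434 0.09001825] [0.4769264  0.11067378 0.11954512] 644
disc plane [0.00977889 0.04616588 0.05797762] rms 0.0007657321622532974 16653
scene valid 0.9959013605442177 table z -9.029839262117598e-06
(array([   1, 1235, 1200,  183,  181,   88,   84,   84,   91,  
[... 796 characters left out ...]
  164,  157,  200,  176,
        183,  427, 3289, 1615,  344,  352, 1249,  766,   81,   27,   19,
         21,   23,   20,   70,    0,    0,    0,    0]), array([-0.01 , -0.005,  0.   ,  0.005,  0.01 ,  0.015,  0.02 ,  0.025,
        0.03 ,  0.035,  0.04 ,  0.045,  0.05 ,  0.055,  0.06 ,  0.065,
        0.07 ,  0.075,  0.08 ,  0.085,  0.09 ,  0.095,  0.1  ,  0.105,
        0.11 ,  0.115,  0.12 ,  0.125,  0.13 ,  0.135,  0.14 ]))
rim c [0.55719114 0.0877169 ] 0.08835594499552481 1861 z 0.07968603311554504
latch [0.46451283 0.10157498 0.10999467] [0.46112599 0.09503315 0.09011578] [0.47511358 0.11034916 0.11951661] 180
disc plane [0.0089874  0.04691417 0.05849299] rms 0.001014261003849736 3604
```

The three views agree. The rim centre is at about (0.5585, 0.088), the disc plane is about z=0.0583+0.009dx+0.046dy, and the latch is at (0.469, 0.103), which is 90.7 mm from the axis as it should be. That puts drum yaw at about -9.5°. Now I'll move above the latch.

Emit:
send_rows(commands=[[1.7, -2.6, 0.5, 0, 0, 0, 9], [1.7, -2.6, 0.5, 0, 0, 0, 8], [1.7, -2.6, 0.5, 0, 0, 0, 7], [1.7, -2.6, 0.5, 0, 0, 0, 6], [1.7, -2.6, 0.5, 0, 0, 0, 5], [1.7, -2.6, 0.5, 0, 0, 0, 5], [0, 0, 0, 0, 0, -0.117, 5], [0, 0, 0, 0, 0, -0.117, 5]])

```text
time_s: 0.82
tcp_pos: [0.4672, 0.1027, 0.1843]
tcp_rot: [-0.0, 0.617, 0.787, -0.0]
contact_force: [0.1, -0.1, 0.3]
finger_gap: 0.0501
```

Emit:
send_rows(commands=[[0, 0, 0, 0, 0, -0.117, 5], [0, 0, 0, 0, 0, -0.117, 5], [0, 0, 0, 0, 0, -0.117, 5], [0, 0, 0, 0, 0, -0.117, 5], [0, 0, 0, 0, 0, -0.117, 5], [0, 0, 0, 0, 0, -0.117, 5], [0, 0, 0, 0, 0, -0.117, 5], [0, 0, 0, 0, 0, -0.117, 5]])

```text
time_s: 1.48
tcp_pos: [0.4688, 0.102, 0.1844]
tcp_rot: [-0.0, 0.196, 0.981, -0.0]
contact_force: [-0.3, -0.3, -0.7]
finger_gap: 0.05
```

Emit:
send_rows(commands=[[0, 0, 0, 0, 0, -0.117, 5], [0, 0, 0, 0, 0, -0.117, 5], [0, 0, 0, 0, 0, 0, 5], [0, 0, 0, 0, 0, 0, 5], [0, 0, 0, 0, 0, 0, 5]])

```text
time_s: 1.9
tcp_pos: [0.4689, 0.102, 0.1845]
tcp_rot: [-0.0, 0.085, 0.996, -0.0]
contact_force: [0.2, -0.6, -0.2]
finger_gap: 0.0501
```

```bash
cat >> h.py <<'E'
def toolR(o):
    w,x,y,z=o['tcp_rot']; return Rn.from_quat([x,y,z,w]).as_matrix()
def to(o,target): return np.round(100*(toolR(o).T@(np.array(target)-o['tcp_pos'])),2)
E
python3 - <<'E'
from h import *
o=r.get_obs(); print({k:np.round(v,3) for k,v in o.items()}); print(toolR(o).round(3))
print(to(o,[.469,.103,.088]))
c=capture('wrist'); save('w1',c['frame'])
P,_=pts(c);W=wristworld(c,o,P); z=W[...,2]; m=(c['depth']>0)&(z>.115)&(z<.122)&(np.hypot(W[...,0]-.469,W[...,1]-.103)<.02)
q=W[m]; print(q.min(0),q.max(0),q.mean(0),len(q), to(o,[*q.mean(0)[:2],.088]))
E
```

```text
{'time_s': np.float64(1.9), 'q': array([ 0.211,  0.161,  1.966,  0.   ,  1.014, -1.189]), 'qd': array([-0.001,  0.   ,  0.   , -0.002,  0.001, -0.013]), 'joint_torque': array([-1.0000e-03, -4.2311e+01, -3.0272e+01,  1.2000e-02,  7.9000e-02,
       -6.5000e-02]), 'tcp_pos': array([0.469, 0.102, 0.185]), 'tcp_rot': array([-0.   ,  0.085,  0.996, -0.   ]), 'contact_force': array([ 0.213, -0.583, -0.153]), 'wrist_torque': array([ 0.041, -0.101,  0.02 ]), 'finger_gap': np.float64(0.05)}
[[-0.985  0.17  -0.   ]
 [ 0.17   0.985 -0.   ]
 [ 0.    -0.    -1.   ]]
[0.01 0.1  9.65]
[0.46177489 0.09647313 0.11513522] [0.47503871 0.11120956 0.11947714] [0.46811618 0.10391746 0.11709796] 268 [0.11 0.17 9.65]
```

Orientation and position are good. Now descend and close on the latch.

Emit:
send_rows(commands=[[0, 0.15, 3, 0, 0, 0, 5], [0, 0, 3, 0, 0, 0, 5], [0, 0, 2.5, 0, 0, 0, 5], [0, 0, 1, 0, 0, 0, 5], [0, 0, 0, 0, 0, 0, 3], [0, 0, 0, 0, 0, 0, 0.5], [0, 0, 0, 0, 0, 0, 0.5], [0, 0, 0, 0, 0, 0, 0.5]])

```text
time_s: 2.62
tcp_pos: [0.4704, 0.1037, 0.091]
tcp_rot: [0.001, 0.083, 0.997, 0.0]
contact_force: [-0.3, 0.1, 0.4]
finger_gap: 0.0255
```

Emit:
send_rows(commands=[[0, 0, 0, 0, 0, 0, 0.5], [0, 0, 0, 0, 0, 0, 0.5], [0, 0, 0, 0, 0, 0, 0.5], [0, 0, 0, 0, 0, 0, 0.5]])

```text
time_s: 2.95
tcp_pos: [0.4698, 0.1028, 0.0906]
tcp_rot: [0.001, 0.083, 0.997, -0.001]
contact_force: [-1.1, -5.7, 6.5]
finger_gap: 0.0137
```

Gripped, with a 13.7 mm gap that matches the 14 mm tab. Pull it outward along tool +x.

Emit:
send_rows(commands=[[0.3, 0, 0, 0, 0, 0, 0.5], [0.3, 0, 0, 0, 0, 0, 0.5], [0.3, 0, 0, 0, 0, 0, 0.5], [0.3, 0, 0, 0, 0, 0, 0.5], [0.2, 0, 0, 0, 0, 0, 0.5], [0.1, 0, 0, 0, 0, 0, 0.5], [0, 0, 0, 0, 0, 0, 0.5], [0, 0, 0, 0, 0, 0, 0.5]])

```text
time_s: 3.62
tcp_pos: [0.4554, 0.1051, 0.0906]
tcp_rot: [0.001, 0.083, 0.997, -0.001]
contact_force: [0.4, -8.1, 6.2]
finger_gap: 0.0139
```

Emit:
send_rows(commands=[[0.1, 0, 0, 0, 0, 0, 0.5], [0.1, 0, 0, 0, 0, 0, 0.5], [0, 0, 0, 0, 0, 0, 0.5], [0, 0, 0, 0, 0, 0, 0.5]])

```text
time_s: 3.95
tcp_pos: [0.4539, 0.1054, 0.0907]
tcp_rot: [0.002, 0.083, 0.997, -0.001]
contact_force: [2.5, -8.6, 2.8]
finger_gap: 0.0138
```

The latch has travelled 16.1 mm and the force has started to build at the stop. Release, rise and look.

Emit:
send_rows(commands=[[0, 0, 0, 0, 0, 0, 4], [0, 0, 0, 0, 0, 0, 5], [0, 0, 0, 0, 0, 0, 5], [0, 0, -2, 0, 0, 0, 5], [0, 0, -4, 0, 0, 0, 5], [0, 0, -3, 0, 0, 0, 5], [0, 0, 0, 0, 0, 0, 3], [0, 0, 0, 0, 0, 0, 0]])

```text
time_s: 4.62
tcp_pos: [0.4536, 0.1067, 0.1811]
tcp_rot: [0.002, 0.083, 0.997, 0.001]
contact_force: [0.1, 0.0, -0.4]
finger_gap: 0.0385
```

```bash
python3 - <<'E'
from h import *
o=r.get_obs(); print(o['tcp_pos'].round(4),o['contact_force'].round(2))
c=capture('wrist'); save('w2',c['frame'])
P,_=pts(c);W=wristworld(c,o,P); z=W[...,2]; m=(c['depth']>0)&(z>.115)&(z<.122)&(np.hypot(W[...,0]-.455,W[...,1]-.105)<.025)
q=W[m]; print(q.min(0),q.max(0),q.mean(0),len(q))
c0=np.array([.5585,.088])
A=W[...,:2]-c0
m=(c['depth']>0)&(np.hypot(A[...,0],A[...,1])<.068)&(z<.078)&(z>.045)
M=np.c_[A[m],np.ones(m.sum())]; s=np.linalg.lstsq(M,z[m],rcond=None)[0]; print(s,m.sum())
n=np.array([-s[0],-s[1],1]);n/=np.linalg.norm(n)
zt=-toolR(o).T@n; print('disc inward normal in tool axes',zt,'rotvec to align',np.cross([0,0,1],zt))
for a in [0,90,-90,180]: 
    d=.048*np.array([np.cos(np.radians(a)),np.sin(np.radians(a))]); zz=s[2]+s[:2]@d; print(a,zz,to(o,[*(c0+d),zz+.03]))
E
```

```text
[0.4536 0.1067 0.1811] [ 0.12  0.03 -0.45]
[0.44613285 0.09915386 0.11515007] [0.45931847 0.1136572  0.11955566] [0.45236283 0.10649122 0.11705455] 270
[0.01058134 0.04581597 0.05788312] 5904
disc inward normal in tool axes [5.83445540e-04 4.53188801e-02 9.98972401e-01] rotvec to align [-0.04531888  0.00058345  0.        ]
0 0.058391023145442575 [-15.36   0.68   9.32]
90 0.0600822852502788 [-9.83  4.62  9.14]
-90 0.055683952547239124 [-11.42  -4.85   9.57]
180 0.057375214652075346 [-5.89 -0.91  9.39]
```

View pics/w2.png

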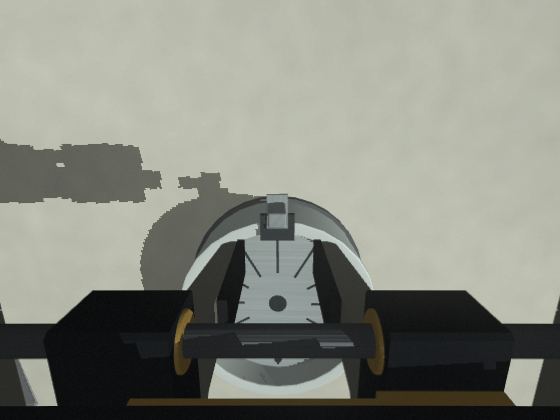

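The latch tab now sits 16 mm further out. Now align the tool to the disc plane and go above the start point, with the fingers closed.

```bash
python3 - <<'E'
from h import *
c=dict(np.load('scene0.npz')); P,_=pts(c); W=world(c,P); z=W[...,2]; q=W[(c['depth']>0)&(z>.1)&(z<.23)&(W[...,1]<-.1)&(W[...,0]>.3)]
print('tier extent',np.percentile(q,[1,99],axis=0).round(3))
o=r.get_obs(); R=toolR(o)
t=np.array([.5585,.088,0])-R[:,0]*.048; t[2]=.0583+.009*(t[0]-.5585)+.046*(t[1]-.088); print(t)
print('to 30mm above',to(o,t+[0,0,.03]))
E
```

```text
tier extent [[ 0.499 -0.468  0.102]
 [ 0.689 -0.259  0.23 ]]
[0.60583485 0.08003697 0.05835971]
to 30mm above [-15.55  -0.06   9.15]
```

Emit:
send_rows(commands=[[-3.1, 0, 0, 0, 0, 0, 0], [-3.1, 0, 0, 0, 0, 0, 0], [-3.1, 0, 0, 0, 0, 0, 0], [-3.1, 0, 2, 0, 0, 0, 0], [-3.1, 0, 3, 0, 0, 0, 0], [0, 0, 3, 0, 0, 0, 0], [0, 0, 1.0, -0.045, 0, 0, 0], [0, 0, 0, 0, 0, 0, 0]])

```text
time_s: 5.33
tcp_pos: [0.6005, 0.0798, 0.085]
tcp_rot: [-0.003, 0.084, 0.996, 0.022]
contact_force: [-0.6, -0.4, -0.4]
finger_gap: 0.0006
```

Emit:
send_rows(commands=[[0, 0, 0, 0, 0, 0, 0], [0, 0, 0, 0, 0, 0, 0]])

```text
time_s: 5.5
tcp_pos: [0.6042, 0.0807, 0.0907]
tcp_rot: [0.002, 0.083, 0.996, 0.022]
contact_force: [-0.8, 0.1, 0.9]
finger_gap: 0.0007
```

```bash
cat >> h.py <<'E'
C0=np.array([.5585,.088])
def st():
    o=r.get_obs(); R=toolR(o); p=o['tcp_pos']; d=p[:2]-C0
    n=np.array([-.0100,-.0460,1]);n/=np.linalg.norm(n)
    h=n@(p-np.array([*C0,.0583]))
    t=R.T@(p-np.array([*C0,.0583]))
    print('t',round(float(o['time_s']),2),'p',p.round(4),'r %.1f'%(1e3*np.hypot(*d)),'world ang %.0f'%np.degrees(np.arctan2(d[1],d[0])),'h mm %.2f'%(1e3*h),'tool-rel mm',(t*1e3).round(1),'F',o['contact_force'].round(2),'Fn %.2f'%(o['contact_force']@n),'gap',round(float(o['finger_gap']),4),'zalign',(R.T@-n).round(4))
    return o
E
python3 -c "
from h import *
st(); c=capture('side'); save('s2',c['frame']); c=capture('wrist'); save('w3',c['frame'])"
```

```text
t 5.5 p [0.6042 0.0807 0.0907] r 46.2 world ang -9 h mm 32.21 tool-rel mm [-46.2   1.8 -32.3] F [-0.83  0.08  0.88] Fn 0.88 gap 0.0007 zalign [-0.0025  0.003   1.    ]
```

View pics/s2.png

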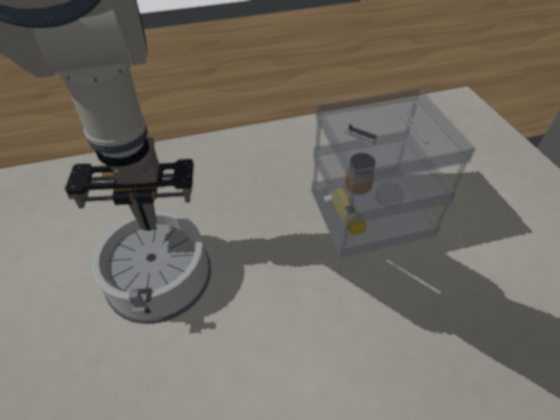

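View pics/w3.png

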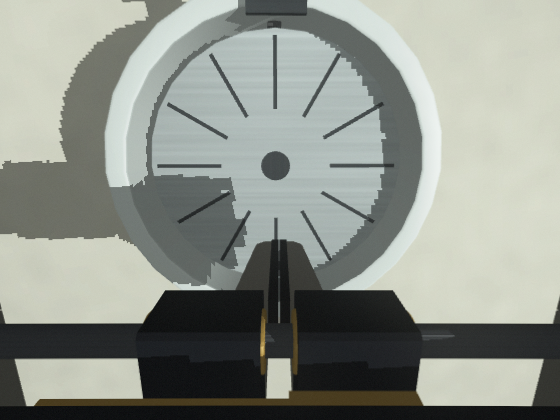

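The side and wrist views show the closed fingertip over the disc, opposite the latch, with the disc unturned. Descend gently.

Emit:
send_rows(commands=[[-0.1, -0.2, 0.7, 0, 0, 0, 0], [-0.1, 0, 0.7, 0, 0, 0, 0], [0, 0, 0.6, 0, 0, 0, 0], [0, 0, 0.4, 0, 0, 0, 0], [0, 0, 0.2, 0, 0, 0, 0], [0, 0, 0, 0, 0, 0, 0], [0, 0, 0, 0, 0, 0, 0]])

```text
time_s: 6.18
tcp_pos: [0.606, 0.0796, 0.0644]
tcp_rot: [0.002, 0.083, 0.996, 0.022]
contact_force: [0.6, 0.6, 0.1]
finger_gap: 0.0003
```

```bash
python3 -c "
from h import *
st()"
```

```text
t 6.18 p [0.606  0.0796 0.0644] r 48.3 world ang -10 h mm 5.96 tool-rel mm [-48.3  -0.1  -6.1] F [0.62 0.58 0.05] Fn 0.02 gap 0.0003 zalign [-0.0026  0.0021  1.    ]
```

Emit:
send_rows(commands=[[0, 0, 0.1, 0, 0, 0, 0], [0, 0, 0.1, 0, 0, 0, 0], [0, 0, 0.1, 0, 0, 0, 0], [0, 0, 0.05, 0, 0, 0, 0], [0, 0, 0, 0, 0, 0, 0]])

```text
time_s: 6.6
tcp_pos: [0.6061, 0.0797, 0.061]
tcp_rot: [0.002, 0.083, 0.996, 0.022]
contact_force: [0.9, -0.4, -0.4]
finger_gap: 0.0006
```

Emit:
send_rows(commands=[[0, 0, 0.05, 0, 0, 0, 0], [0, 0, 0.05, 0, 0, 0, 0], [0, 0, 0, 0, 0, 0, 0]])

```text
time_s: 6.85
tcp_pos: [0.6061, 0.0798, 0.06]
tcp_rot: [0.002, 0.083, 0.996, 0.022]
contact_force: [0.4, 0.1, -0.5]
finger_gap: 0.0004
```

Emit:
send_rows(commands=[[0, 0, 0.05, 0, 0, 0, 0], [0, 0, 0, 0, 0, 0, 0]])

```text
time_s: 7.02
tcp_pos: [0.6061, 0.0798, 0.0595]
tcp_rot: [0.002, 0.083, 0.996, 0.022]
contact_force: [-0.5, 0.5, 0.0]
finger_gap: 0.0005
```

Emit:
send_rows(commands=[[0, 0, 0.04, 0, 0, 0, 0], [0, 0, 0, 0, 0, 0, 0]])

```text
time_s: 7.18
tcp_pos: [0.6062, 0.0798, 0.0591]
tcp_rot: [0.002, 0.083, 0.996, 0.022]
contact_force: [0.1, -0.4, 0.1]
finger_gap: 0.0005
```

Emit:
send_rows(commands=[[0, 0, 0.04, 0, 0, 0, 0], [0, 0, 0, 0, 0, 0, 0]])

```text
time_s: 7.35
tcp_pos: [0.6062, 0.0799, 0.0588]
tcp_rot: [0.002, 0.083, 0.996, 0.022]
contact_force: [-0.2, -1.4, 0.9]
finger_gap: 0.0005
```

Possibly first touch. Continue in small steps.

Emit:
send_rows(commands=[[0, 0, 0.03, 0, 0, 0, 0], [0, 0, 0, 0, 0, 0, 0]])

```text
time_s: 7.52
tcp_pos: [0.6062, 0.0799, 0.0585]
tcp_rot: [0.002, 0.083, 0.996, 0.022]
contact_force: [-0.0, 0.4, 2.2]
finger_gap: 0.0006
```

Emit:
send_rows(commands=[[0, 0, 0.03, 0, 0, 0, 0], [0, 0, 0, 0, 0, 0, 0]])

```text
time_s: 7.68
tcp_pos: [0.6062, 0.0799, 0.0583]
tcp_rot: [0.002, 0.083, 0.996, 0.022]
contact_force: [-1.0, 0.1, 2.5]
finger_gap: 0.0005
```

Emit:
send_rows(commands=[[0, 0, 0.03, 0, 0, 0, 0], [0, 0, 0.01, 0, 0, 0, 0], [0, 0, 0, 0, 0, 0, 0]])

```text
time_s: 7.93
tcp_pos: [0.6062, 0.0799, 0.0579]
tcp_rot: [0.002, 0.083, 0.996, 0.022]
contact_force: [-1.4, 0.7, 2.7]
finger_gap: 0.0003
```

Emit:
send_rows(commands=[[0, 0, 0.02, 0, 0, 0, 0], [0, 0, 0, 0, 0, 0, 0]])

```text
time_s: 8.1
tcp_pos: [0.6062, 0.0799, 0.0577]
tcp_rot: [0.002, 0.083, 0.996, 0.022]
contact_force: [-2.6, -0.3, 5.0]
finger_gap: 0.0004
```

Emit:
send_rows(commands=[[0, 0, 0.02, 0, 0, 0, 0], [0, 0, 0, 0, 0, 0, 0], [0, 0, 0, 0, 0, 0, 0]])

```text
time_s: 8.35
tcp_pos: [0.6062, 0.0799, 0.0575]
tcp_rot: [0.002, 0.083, 0.996, 0.022]
contact_force: [-1.1, 0.8, 5.3]
finger_gap: 0.0004
```

```bash
python3 - <<'E'
from h import *
st()
# circle tool increments: phi from 180 deg, decreasing, r 48, 6 deg per row
for k in range(0,60,1):
    a=np.radians(180-6*k); b=np.radians(180-6*(k+1))
    print(k,(4.8*np.array([np.cos(b)-np.cos(a),np.sin(b)-np.sin(a)])).round(2).tolist(),end='; ')
E
```

```text
t 8.35 p [0.6062 0.0799 0.0575] r 48.4 world ang -10 h mm -0.94 tool-rel mm [-48.4  -0.1   0.8] F [-1.11  0.84  5.33] Fn 5.30 gap 0.0004 zalign [-0.0021  0.0019  1.    ]
0 [0.03, 0.5]; 1 [0.08, 0.5]; 2 [0.13, 0.49]; 3 [0.18, 0.47]; 4 [0.23, 0.45]; 5 [0.27, 0.42]; 6 [0.32, 0.39]; 7 [0.36, 0.36]; 8 [0.39, 0.32]; 9 [0.42, 0.27]; 10 [0.45, 0.23]; 11 [0.47, 0.18]; 12 [0.49, 0.13]; 13 [0.5, 0.08]; 14 [0.5, 0.03]; 15 [0.5, -0.03]; 16 [0.5, -0.08]; 17 [0.49, -0.13]; 18 [0.47, -0.18]; 19 [0.45, -0.23]; 20 [0.42, -0.27]; 21 [0.39, -0.32]; 22 [0.36, -0.36]; 23 [0.32, -0.39]; 24 [0.27, -0.42]; 25 [0.23, -0.45]; 26 [0.18, -0.47]; 27 [0.13, -0.49]; 28 [0.08, -0.5]; 29 [0.03, -0.5]; 30 [-0.03, -0.5]; 31 [-0.08, -0.5]; 32 [-0.13, -0.49]; 33 [-0.18, -0.47]; 34 [-0.23, -0.45]; 35 [-0.27, -0.42]; 36 [-0.32, -0.39]; 37 [-0.36, -0.36]; 38 [-0.39, -0.32]; 39 [-0.42, -0.27]; 40 [-0.45, -0.23]; 41 [-0.47, -0.18]; 42 [-0.49, -0.13]; 43 [-0.5, -0.08]; 44 [-0.5, -0.03]; 45 [-0.5, 0.03]; 46 [-0.5, 0.08]; 47 [-0.49, 0.13]; 48 [-0.47, 0.18]; 49 [-0.45, 0.23]; 50 [-0.42, 0.27]; 51 [-0.39, 0.32]; 52 [-0.36, 0.36]; 53 [-0.32, 0.39]; 54 [-0.27, 0.42]; 55 [-0.23, 0.45]; 56 [-0.18, 0.47]; 57 [-0.13, 0.49]; 58 [-0.08, 0.5]; 59 [-0.03, 0.5];
```

Emit:
send_rows(commands=[[0.03, 0.5, 0, 0, 0, 0, 0], [0.08, 0.5, 0, 0, 0, 0, 0], [0, 0, 0, 0, 0, 0, 0]])

```text
time_s: 8.6
tcp_pos: [0.6071, 0.0902, 0.058]
tcp_rot: [0.002, 0.083, 0.996, 0.022]
contact_force: [0.1, -0.8, 5.3]
finger_gap: 0.0003
```

```bash
python3 -c "
from h import *
st()"
```

```text
t 8.6 p [0.6071 0.0902 0.058 ] r 48.6 world ang 3 h mm -0.86 tool-rel mm [-47.5  10.2   0.8] F [ 0.12 -0.79  5.31] Fn 5.34 gap 0.0003 zalign [-0.0016  0.0022  1.    ]
```

The force holds at 5.3 N, so the plane model works. Press slightly more and go on.

Emit:
send_rows(commands=[[0.13, 0.49, 0.02, 0, 0, 0, 0], [0.18, 0.47, 0, 0, 0, 0, 0], [0.23, 0.45, 0, 0, 0, 0, 0], [0.27, 0.42, 0, 0, 0, 0, 0]])

```text
time_s: 8.93
tcp_pos: [0.6027, 0.1091, 0.0588]
tcp_rot: [0.003, 0.083, 0.996, 0.022]
contact_force: [0.5, -3.0, 4.7]
finger_gap: 0.0006
```

```bash
python3 -c "
from h import *
st(); c=capture('side'); save('s3',c['frame'])"
```

```text
t 8.93 p [0.6027 0.1091 0.0588] r 49.0 world ang 26 h mm -0.92 tool-rel mm [-40.   28.2   0.8] F [ 0.51 -2.95  4.69] Fn 4.82 gap 0.0006 zalign [-4.0e-04  2.2e-03  1.0e+00]
```

View pics/s3.png

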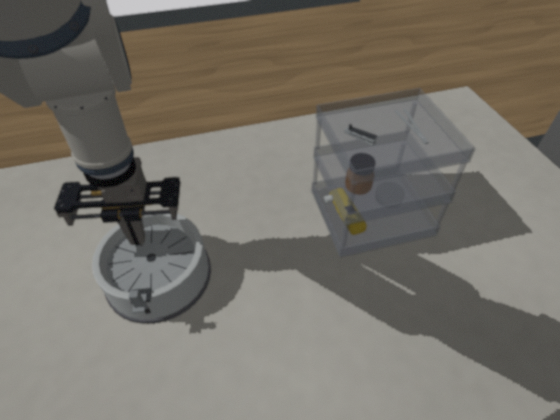

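The arm hides the dot in the side view at about (135,235), but the 3 N drag shows the finger is pulling the disc. Press a little more.

Emit:
send_rows(commands=[[0.32, 0.39, 0.02, 0, 0, 0, 0], [0.36, 0.36, 0.01, 0, 0, 0, 0], [0.39, 0.32, 0, 0, 0, 0, 0], [0.42, 0.27, 0, 0, 0, 0, 0]])

```text
time_s: 9.32
tcp_pos: [0.5906, 0.125, 0.0593]
tcp_rot: [0.003, 0.083, 0.996, 0.022]
contact_force: [1.4, -1.6, 5.6]
finger_gap: 0.0002
```

Emit:
send_rows(commands=[[0.45, 0.23, 0.01, 0, 0, 0, 0], [0.47, 0.18, 0, 0, 0, 0, 0], [0.49, 0.13, 0, 0, 0, 0, 0]])

```text
time_s: 9.57
tcp_pos: [0.5779, 0.1329, 0.0596]
tcp_rot: [0.004, 0.083, 0.996, 0.023]
contact_force: [2.4, -0.0, 3.9]
finger_gap: 0.0004
```

```bash
python3 -c "
from h import *
st(); c=capture('wrist'); save('w4',c['frame'])"
```

```text
t 9.57 p [0.5779 0.1329 0.0596] r 48.9 world ang 67 h mm -0.98 tool-rel mm [-11.7  47.5   0.9] F [ 2.4  -0.01  3.93] Fn 3.90 gap 0.0004 zalign [0.0012 0.0012 1.    ]
```

View pics/w4.png

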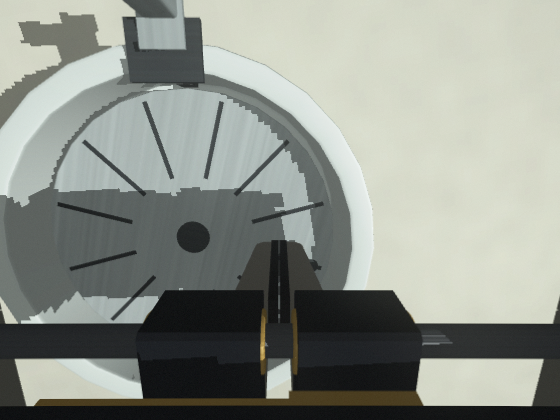

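The wrist view shows the dot at (318,265), beside the fingertip, so the disc is following. The force fell to 3.9 N, so press more.

Emit:
send_rows(commands=[[0.5, 0.08, 0.03, 0, 0, 0, 0], [0.5, 0.03, 0.01, 0, 0, 0, 0], [0.5, -0.03, 0, 0, 0, 0, 0]])

```text
time_s: 9.87
tcp_pos: [0.5636, 0.1364, 0.0594]
tcp_rot: [0.004, 0.083, 0.996, 0.023]
contact_force: [3.1, 0.1, 6.2]
finger_gap: 0.0007
```

```bash
python3 -c "
from h import *
st()"
```

```text
t 9.87 p [0.5636 0.1364 0.0594] r 48.6 world ang 84 h mm -1.21 tool-rel mm [ 3.  48.5  1.2] F [3.08 0.13 6.19] Fn 6.15 gap 0.0007 zalign [1.7e-03 7.0e-04 1.0e+00]
```

Emit:
send_rows(commands=[[0.5, -0.08, 0.02, 0, 0, 0, 0], [0.49, -0.13, 0, 0, 0, 0, 0], [0.47, -0.18, 0, 0, 0, 0, 0], [0.45, -0.23, 0, 0, 0, 0, 0]])

```text
time_s: 10.2
tcp_pos: [0.5437, 0.1337, 0.059]
tcp_rot: [0.004, 0.083, 0.996, 0.023]
contact_force: [2.7, 1.2, 7.5]
finger_gap: 0.0007
```

Emit:
send_rows(commands=[[0.42, -0.27, 0.02, 0, 0, 0, 0], [0.39, -0.32, 0, 0, 0, 0, 0], [0.36, -0.36, 0, 0, 0, 0, 0], [0.32, -0.39, 0, 0, 0, 0, 0]])

```text
time_s: 10.53
tcp_pos: [0.5266, 0.123, 0.0581]
tcp_rot: [0.004, 0.083, 0.996, 0.023]
contact_force: [2.2, 2.0, 7.7]
finger_gap: 0.0003
```

```bash
python3 -c "
from h import *
st()"
```

```text
t 10.53 p [0.5266 0.123  0.0581] r 47.4 world ang 132 h mm -1.46 tool-rel mm [37.3 29.1  1.4] F [2.23 2.05 7.74] Fn 7.62 gap 0.0003 zalign [1.3e-03 2.0e-04 1.0e+00]
```

Emit:
send_rows(commands=[[0.29, -0.42, 0, 0, 0, 0, 0], [0.25, -0.45, 0, 0, 0, 0, 0], [0.2, -0.47, 0, 0, 0, 0, 0], [0.14, -0.49, 0, 0, 0, 0, 0]])

```text
time_s: 10.87
tcp_pos: [0.5147, 0.1062, 0.0572]
tcp_rot: [0.004, 0.083, 0.996, 0.023]
contact_force: [-0.1, 3.0, 7.7]
finger_gap: 0.0006
```

Emit:
send_rows(commands=[[0.08, -0.5, 0, 0, 0, 0, 0], [0.03, -0.5, 0, 0, 0, 0, 0], [-0.03, -0.5, 0, 0, 0, 0, 0], [-0.08, -0.5, 0, 0, 0, 0, 0]])

```text
time_s: 11.2
tcp_pos: [0.5109, 0.0864, 0.0562]
tcp_rot: [0.003, 0.083, 0.996, 0.023]
contact_force: [-0.3, 3.2, 8.1]
finger_gap: 0.0003
```

```bash
python3 -c "
from h import *
st(); c=capture('side'); save('s4',c['frame']); c=capture('scene'); save('c4',c['frame'])"
```

```text
t 11.2 p [0.5109 0.0864 0.0562] r 47.6 world ang -178 h mm -1.57 tool-rel mm [46.6 -9.6  1.6] F [-0.33  3.23  8.06] Fn 7.90 gap 0.0003 zalign [-1.e-04  7.e-04  1.e+00]
```

View pics/s4.png

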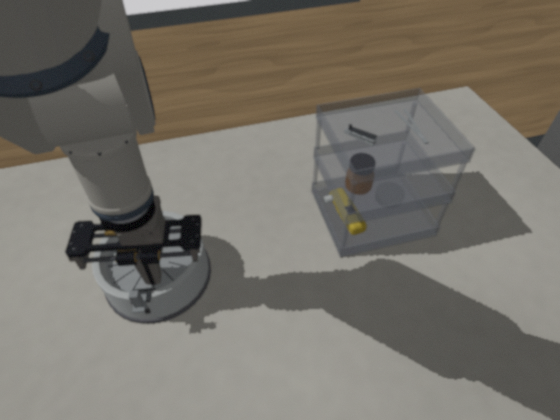

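View pics/c4.png

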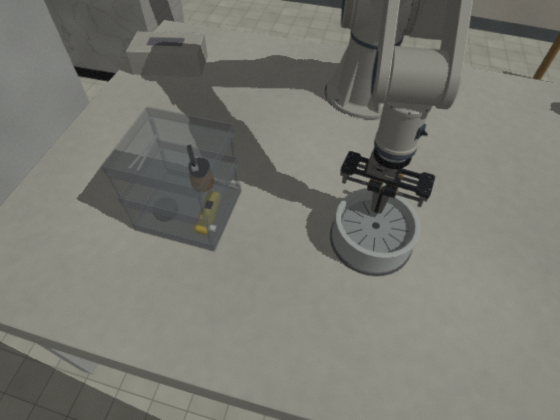

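Everything is fine at half a turn: about 8 N on the disc, and the tiers look undisturbed in the side and scene views. Continue.

Emit:
send_rows(commands=[[-0.12, -0.49, 0, 0, 0, 0, 0], [-0.17, -0.48, 0, 0, 0, 0, 0], [-0.22, -0.46, 0, 0, 0, 0, 0], [-0.26, -0.43, 0, 0, 0, 0, 0]])

```text
time_s: 11.63
tcp_pos: [0.5154, 0.0668, 0.0553]
tcp_rot: [0.003, 0.083, 0.996, 0.023]
contact_force: [-0.2, 2.5, 7.5]
finger_gap: 0.0011
```

Emit:
send_rows(commands=[[-0.31, -0.4, 0, 0, 0, 0, 0], [-0.35, -0.37, 0, 0, 0, 0, 0], [-0.38, -0.33, 0, 0, 0, 0, 0], [-0.42, -0.28, 0, 0, 0, 0, 0]])

```text
time_s: 11.97
tcp_pos: [0.5271, 0.0506, 0.0545]
tcp_rot: [0.002, 0.083, 0.996, 0.023]
contact_force: [-1.8, 2.5, 7.9]
finger_gap: 0.0003
```

```bash
python3 -c "
from h import *
st()"
```

```text
t 11.97 p [0.5271 0.0506 0.0545] r 48.8 world ang -130 h mm -1.75 tool-rel mm [ 24.8 -42.2   1.8] F [-1.8   2.53  7.86] Fn 7.75 gap 0.0003 zalign [-0.0014  0.0012  1.    ]
```

Emit:
send_rows(commands=[[-0.45, -0.22, 0, 0, 0, 0, 0], [-0.47, -0.17, 0, 0, 0, 0, 0], [-0.49, -0.12, 0, 0, 0, 0, 0], [-0.5, -0.07, 0, 0, 0, 0, 0]])

```text
time_s: 12.3
tcp_pos: [0.5443, 0.0415, 0.054]
tcp_rot: [0.002, 0.083, 0.996, 0.022]
contact_force: [-3.2, 0.3, 8.6]
finger_gap: 0.0003
```

Emit:
send_rows(commands=[[-0.5, -0.02, 0, 0, 0, 0, 0], [-0.5, 0.04, 0, 0, 0, 0, 0], [-0.5, 0.09, 0, 0, 0, 0, 0], [-0.49, 0.14, 0, 0, 0, 0, 0]])

```text
time_s: 12.63
tcp_pos: [0.5643, 0.0404, 0.0541]
tcp_rot: [0.002, 0.083, 0.996, 0.022]
contact_force: [-2.9, -1.3, 8.4]
finger_gap: 0.0001
```

```bash
python3 -c "
from h import *
st()"
```

```text
t 12.63 p [0.5643 0.0404 0.0541] r 47.9 world ang -83 h mm -2.03 tool-rel mm [-13.6 -46.1   2.1] F [-2.86 -1.35  8.4 ] Fn 8.48 gap 0.0001 zalign [-0.0027  0.0024  1.    ]
```

Emit:
send_rows(commands=[[-0.47, 0.17, -0.01, 0, 0, 0, 0], [-0.45, 0.22, 0, 0, 0, 0, 0], [-0.43, 0.27, 0, 0, 0, 0, 0], [-0.39, 0.31, 0, 0, 0, 0, 0]])

```text
time_s: 12.97
tcp_pos: [0.5834, 0.0471, 0.0548]
tcp_rot: [0.002, 0.083, 0.996, 0.022]
contact_force: [-2.6, -2.0, 8.0]
finger_gap: 0.0007
```

Emit:
send_rows(commands=[[-0.36, 0.35, 0, 0, 0, 0, 0], [-0.32, 0.39, 0, 0, 0, 0, 0], [-0.27, 0.42, 0, 0, 0, 0, 0], [-0.23, 0.45, 0, 0, 0, 0, 0]])

```text
time_s: 13.3
tcp_pos: [0.5981, 0.0609, 0.0556]
tcp_rot: [0.002, 0.083, 0.996, 0.022]
contact_force: [-2.1, -2.6, 7.6]
finger_gap: 0.0
```

```bash
python3 -c "
from h import *
st(); c=capture('wrist'); save('w5',c['frame'])"
```

```text
t 13.3 p [0.5981 0.0609 0.0556] r 47.9 world ang -34 h mm -1.80 tool-rel mm [-43.5 -20.2   1.8] F [-2.06 -2.59  7.61] Fn 7.75 gap 0.0 zalign [-0.0013  0.0025  1.    ]
```

View pics/w5.png

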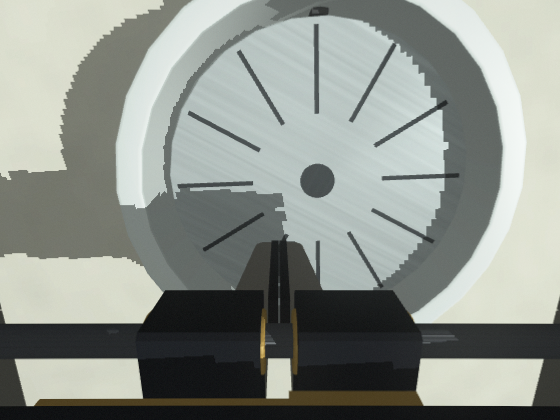

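The dot is hidden by the finger, which has gone 336°. I'll continue past one turn with margin for slip.

Emit:
send_rows(commands=[[-0.18, 0.47, 0, 0, 0, 0, 0], [-0.13, 0.49, 0, 0, 0, 0, 0], [-0.08, 0.5, 0, 0, 0, 0, 0], [-0.03, 0.5, 0, 0, 0, 0, 0]])

```text
time_s: 13.68
tcp_pos: [0.6057, 0.0796, 0.0566]
tcp_rot: [0.003, 0.083, 0.996, 0.022]
contact_force: [-0.9, -2.6, 8.4]
finger_gap: 0.0007
```

Emit:
send_rows(commands=[[0.03, 0.5, 0, 0, 0, 0, 0], [0.08, 0.5, 0, 0, 0, 0, 0], [0.13, 0.49, 0, 0, 0, 0, 0], [0.18, 0.47, 0, 0, 0, 0, 0]])

```text
time_s: 14.02
tcp_pos: [0.6051, 0.0997, 0.0576]
tcp_rot: [0.003, 0.083, 0.996, 0.022]
contact_force: [1.3, -2.4, 8.0]
finger_gap: 0.0005
```

```bash
python3 -c "
from h import *
st()"
```

```text
t 14.02 p [0.6051 0.0997 0.0576] r 48.0 world ang 14 h mm -1.71 tool-rel mm [-44.   19.2   1.7] F [ 1.3  -2.43  8.03] Fn 8.12 gap 0.0005 zalign [0.     0.0022 1.    ]
```

Emit:
send_rows(commands=[[0.23, 0.45, 0, 0, 0, 0, 0], [0.27, 0.42, 0, 0, 0, 0, 0], [0.32, 0.39, 0, 0, 0, 0, 0], [0.36, 0.36, 0, 0, 0, 0, 0]])

```text
time_s: 14.35
tcp_pos: [0.5965, 0.1178, 0.0584]
tcp_rot: [0.003, 0.083, 0.996, 0.022]
contact_force: [1.8, -2.4, 6.8]
finger_gap: 0.0004
```

Emit:
send_rows(commands=[[0.39, 0.32, 0.01, 0, 0, 0, 0], [0.42, 0.27, 0, 0, 0, 0, 0], [0.45, 0.23, 0, 0, 0, 0, 0], [0.47, 0.18, 0, 0, 0, 0, 0]])

```text
time_s: 14.68
tcp_pos: [0.5814, 0.1307, 0.0589]
tcp_rot: [0.004, 0.083, 0.996, 0.023]
contact_force: [2.2, -1.7, 6.2]
finger_gap: 0.0006
```

```bash
python3 -c "
from h import *
st(); c=capture('wrist'); save('w6',c['frame'])"
```

```text
t 14.68 p [0.5814 0.1307 0.0589] r 48.4 world ang 62 h mm -1.60 tool-rel mm [-15.5  45.9   1.6] F [ 2.19 -1.68  6.19] Fn 6.24 gap 0.0006 zalign [0.0015 0.0012 1.    ]
```

View pics/w6.png

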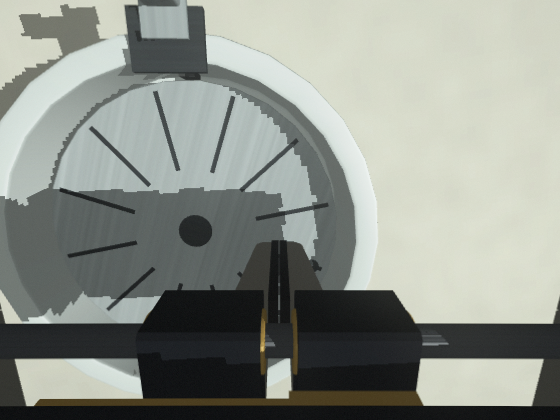

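The dot shows again at (318,265) beside the finger, so there was almost no slip over the turn. I'll work out its angle.

```bash
python3 - <<'E'
from h import *
o=r.get_obs()
c=capture('wrist'); P,n=pts(c)
T=np.array(c['tool_from_camera']);R=toolR(o)
for u,v in [(318,265),(195,231)]:
    d=R@T[:3,:3]@np.array([*n[v,u],1]); s=R@T[:3,3]+o['tcp_pos']
    N=np.array([-.01,-.046,1]); k=N@(np.array([*C0,.0583])-s)/(N@d); p=s+k*d
    print(p.round(4),np.hypot(*(p[:2]-C0)),np.degrees(np.arctan2(*(p[:2]-C0)[::-1])))
E
```

```text
[0.5888 0.1532 0.0616] 0.07188114557501916 65.07614684854761
[0.5575 0.0895 0.0584] 0.0018103969589709189 122.49111217033813
```

The dot is at 65° against −9.5° at the start, which makes about 434° (7.6 rad) in step with the finger. Lift off and check.

Emit:
send_rows(commands=[[0, 0, 0, 0, 0, 0, 0], [0, 0, 0, 0, 0, 0, 0], [0, 0, -0.1, 0, 0, 0, 0], [0, 0, -0.5, 0, 0, 0, 0], [0, 0, -2, 0, 0, 0, 0], [0, 0, -4, 0, 0, 0, 0], [0, 0, -4, 0, 0, 0, 0], [0, 0, -4, 0, 0, 0, 0]])

```text
time_s: 15.45
tcp_pos: [0.5777, 0.1238, 0.2049]
tcp_rot: [0.001, 0.083, 0.996, 0.022]
contact_force: [0.8, -0.3, 0.2]
finger_gap: 0.0003
```

Emit:
send_rows(commands=[[2, 0, -1, 0, 0, 0, 0], [3, 0, 0, 0, 0, 0, 0], [3, 0, 0, 0, 0, 0, 0], [3, 0, 0, 0, 0, 0, 0], [0, 0, 0, 0, 0, 0, 0], [0, 0, 0, 0, 0, 0, 0]])

```text
time_s: 15.95
tcp_pos: [0.4689, 0.142, 0.214]
tcp_rot: [0.002, 0.083, 0.996, 0.022]
contact_force: [0.3, 0.0, 0.1]
finger_gap: 0.0006
```

```bash
python3 - <<'E'
from h import *
st()
for n in ['side','scene','wrist']:
    c=capture(n); save('end_'+n,c['frame']); np.savez('end_'+n+'.npz',**c)
E
```

```text
t 15.95 p [0.4689 0.142  0.214 ] r 104.6 world ang 149 h mm 153.99 tool-rel mm [  97.2   45.4 -153.9] F [0.29 0.03 0.06] Fn 0.06 gap 0.0006 zalign [-0.0021  0.002   1.    ]
```

View pics/end_side.png

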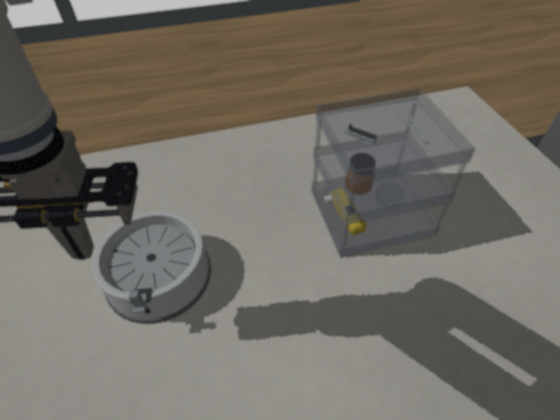

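View pics/end_scene.png

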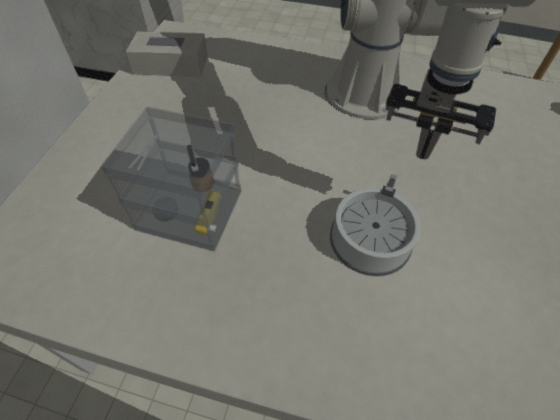

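View pics/end_wrist.png

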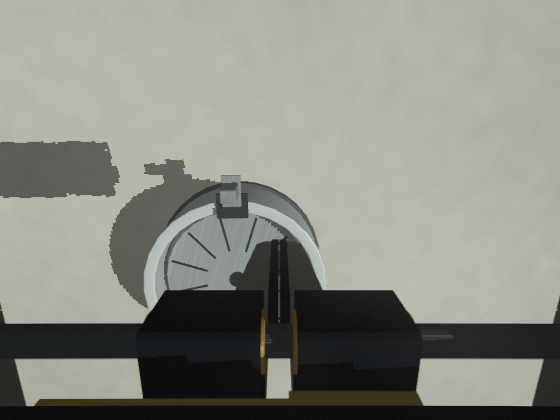

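The scene and side views show the latch out and the arm clear. The thermometer's shading looks different from the first pictures, possibly from the arm's shadow, so I'll compare it in numbers and confirm the dot.

```bash
python3 - <<'E'
from h import *
for n in ['side','scene']:
  for f in [n+'0.npz','end_'+n+'.npz']:
    c=dict(np.load(f)); hsv=cv2.cvtColor(c['frame'],cv2.COLOR_RGB2HSV); P,_=pts(c);W=world(c,P)
    x0,x1=(310,480) if n=='side' else (100,245)
    m=(hsv[...,0]>18)&(hsv[...,0]<35)&(hsv[...,1]>90)&(np.arange(560)[None]>x0)&(np.arange(560)[None]<x1)
    v,u=np.where(m); print(f,'yellow bbox',u.min(),u.max(),v.min(),v.max(),len(u),np.median(W[m],0).round(3))
  a=dict(np.load(n+'0.npz')); b=dict(np.load('end_'+n+'.npz'))
  d=abs(a['depth']-b['depth'])[100:260,x0:x1]; print('depth changes>15mm in tiers',(d>.015).sum())
  img=b['frame']; 
  y0,xx=(215,95) if n=='side' else (180,325)
  save('z_'+n,cv2.resize(img[y0:y0+100,xx:xx+120],None,fx=5,fy=5,interpolation=cv2.INTER_CUBIC))
E
```

```text
side0.npz yellow bbox 315 477 0 234 331 [ 0.548 -0.306  0.029]
end_side.npz yellow bbox 311 477 1 234 372 [ 0.546 -0.302  0.03 ]
depth changes>15mm in tiers 217
scene0.npz yellow bbox 195 208 209 233 103 [ 0.656 -0.302  0.027]
end_scene.npz yellow bbox 195 217 192 233 156 [ 0.653 -0.287  0.085]
depth changes>15mm in tiers 168
```

View pics/z_side.png

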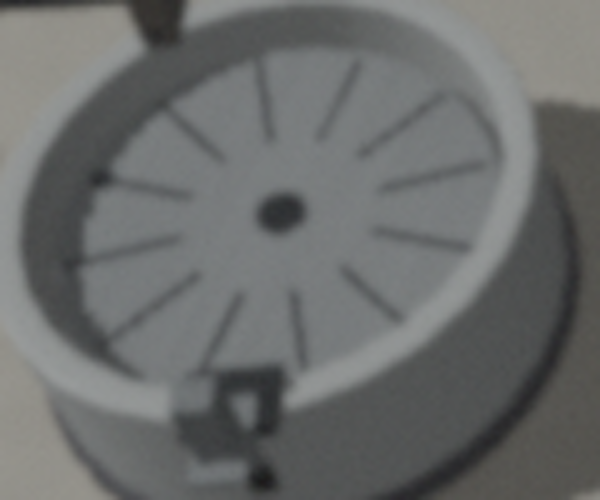

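View pics/z_scene.png

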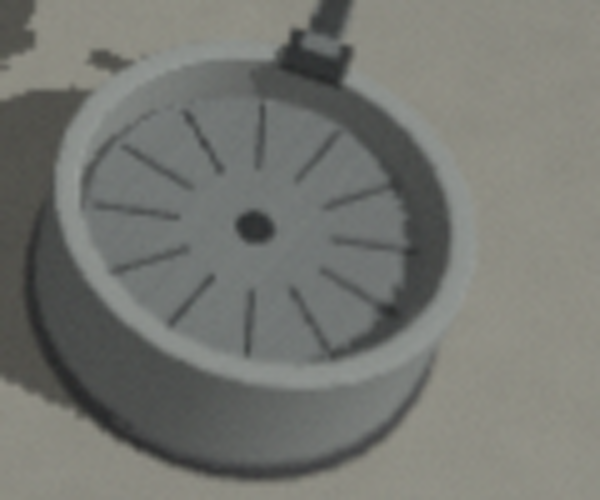

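The side crop shows the dot at (100,178), so the disc stayed where it was left. The thermometer's ends are in the same pixels and only the shading changed. Hand in.

```bash
python3 -c "
from h import *
st(); print(job.job_done())"
```

```text
t 16.1 p [0.4711 0.1419 0.214 ] r 102.7 world ang 148 h mm 153.92 tool-rel mm [  95.    45.6 -153.9] F [ 0.87  0.59 -0.13] Fn -0.16 gap 0.0006 zalign [-0.0013  0.0018  1.    ]
the job is handed in; nothing more can be done
None
```

I drew the latch out about 16 mm to its end stop. Then, with the gripper closed and its tip flat on the disc, I dragged the disc anticlockwise through about 434° (7.6 rad). I handed the job in at 16.1 s; it gave no verdict.

- **Force on the disc:** the readings at the end of each move were 4 to 9 N. They were lowest, 3.9 N, early in the turn, before I pressed a little more. Force between readings was not seen.
- **Disc turn:** while the finger was still on the disc, the dot measured at 65° against about −9.5° at the start, in step with the finger, so there was almost no slip. The dot itself only gives the angle within one turn. That it made the extra full turn rests on the finger's path, the steady drag, and the dot not being visible at 65° when the finger had gone 336°.
- **Final state:** after I lifted off, pictures showed the latch still out and the dot in the same place. The arm was 15 cm clear of the disc.
- **Tiers:** the arm never came near them. The yellow thermometer's picture area and several depth pixels changed between the first and last pictures. I put this down to the arm's shadow and the translucent plastic, because the thermometer's outer end shows at the same pixels. I did not measure the jar or the tin separately; they look the same in the pictures.

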